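# Square up the stud of a wall-frame corner

## Task

The loose stud of the frame corner leans inwards. Take the carpenter's square by its wooden grip bar and, flat on the bench, press it into the inside corner until its legs lie flush along plate and stud and the stud is pushed fully home, square to the plate. Finish while still holding it firmly pressed against both faces - do not let go - and leave the other things on the bench alone.

Things in the scene. Friction and masses are not known exactly. Their poses are not given: they have to be found in the camera images.
- square: carpenter's square, loose, flat on the bench, about 0.45 kg: two aluminium legs at a right angle, each 140 mm long from the outer corner, 25 wide, 24 high, with a diagonal wooden grip bar. Origin: underside, below the bar's middle. Leg outer faces: plane y = +75 mm (leg along x, goes against the stud) and plane x = +75 mm (leg along y, against the plate). Seated, its axes match the frame's
- square_grip (a point): point in the middle of the square's straight wooden grip bar, 22 mm above the underside. The bar is 20 mm wide, 165 long, 32 high (from the bench up) and runs along the square's (1, -1) direction between the two legs: fingers close on it along (1, 1), with 60 mm free inside the triangle and nothing outside it
- square_corner (a point): the outer corner of the square, at its underside, 75 mm in x and 75 mm in y from the square's origin, axes as the square's
- frame: the frame corner, fixed to the bench: origin at bench height in the inside corner where plate and stud meet; the open side of the corner is towards its -x and -y. A 30 mm high cleat is screwed down behind the plate (x from 64 to 89 mm)
- inside_corner (a point): the inside corner point at bench height, same place and axes as the frame's origin
- plate: the plate, a fixed light wood timber 38 mm high, 64 mm thick, the beam farther from the robot that lies across its view: same origin and axes as the frame, inner face is the plane x = 0 from y = -220 to +70 mm. Planed faces, low friction
- stud (a joint): lean of the stud about the upright line through the inside corner, rad: 0 = square to the plate, its end butted flat on it (hard stop); positive = free end leans into the open corner. Starts at 0.05 to 0.15. About 0.2 to 0.4 N m pushes it home (3 N at the end of the square's leg); it springs part of the way back when let go
- glue_bottle: bystander: white bottle 60 mm in diameter, 160 mm tall, origin at the centre of its underside
- hammer: bystander: hammer lying on the bench to the left of the stud
- tin_cup: bystander: open steel cup 72 mm in diameter, 80 mm tall, origin at the centre of its underside
- offcut: bystander: timber offcut 70 x 64 x 38 mm, origin at the centre of its underside
- stud_face (a point): point on the stud's inner face, 140 mm from the inside corner, 19 mm above the bench. The stud is a light wood timber 38 mm high, 64 thick, 300 long, running from the plate back towards the robot; axes: x along it towards the plate, y square into the timber; its inner face goes through this point along x
Things that resemble listed ones, but are neither listed nor needed, are in the scene too. Of the things like the square, leave any that is yellow; of the rest the larger one is meant.

How it is judged:
By the outcome, as a careful person would: the job done as asked, in the order asked, and still so for the second after the job is handed in, while the arm keeps its last pose, push and grip.
It also fails if it takes over 42 s, if anything falls off the work surface, if the arm or the gripper's body presses on something with over 40 N, if the wrist force passes 120 N, or if a joint passes its speed limit or range.

## Robot

A 7-joint arm with a two-finger parallel gripper is mounted at the origin on the work surface. World frame = base frame: x ahead of the robot, y to its left, z up, the work surface at z = 0. Lengths are in mm, angles in rad, forces in N, time in s.
With the tool pointing down it reaches from about 400 to 850 mm from the base axis. Payload 6.9 kg.
Tool frame: the origin (TCP) lies at the centre of the arm's flange, where the gripper is bolted on; the fingertips stand 173 mm ahead of it and the grasp point (between the pads) lies 155 mm ahead of it; z points along the fingers, y is the line along which they close (so a half turn about z gives the same grasp; the last joint's range is limited). The gripper opens to 85 mm and grips with 20 to 120 N. Pads are 22 mm wide; open, the fingers measure 114 mm over their backs; the gripper's body (76 mm by 85 mm) begins 54 mm behind the grasp point. The pads swing forward as they close: fully open they stand 13 mm farther back than shut.
Start: joints at [-1.181, 0.507, -0.238, 1.5, 0.126, 1.149, -0.155], TCP at [175.026, 599.986, 404.675] pointing down, gripper open.
Joint ranges: [-3.08, 3.08], [-0.24, 2.05], [-1.43, 1.35], [0, 2.5], [-1.52, 4.66], [0.17, 1.96], [-2.89, 2.89]. Speed limits (rad/s): [2.39, 2.39, 3.14, 3.14, 3.14, 3.14, 3.14].

## Interface

Orientations are given as [roll, pitch, yaw] about the fixed x, y, z axes, in that order (R = Rz(yaw) Ry(pitch) Rx(roll)).
In Python, from plant import * gives the robot as it stands.
- The arm moves only by the tool servo_tool, never from a script. Its argument "targets" is a list that holds one entry, the list of rows, each a list of 5 numbers: the gripper's target within -1 to 1 (fully open at 1, half-way at 0, shut at -1), then the shift along the tool's x, y, z as a fraction of full scale, then the turn about the tool's z as a fraction of full scale. In form: [[[gripper, dx, dy, dz, yaw], ...]]. A call has 1 to 20 rows; each row is the pose to reach, as a shift and turn from the pose commanded when the call began, along the tool's axes at that moment, turning the shorter way round; what a row does not reach only later rows make up. Full scale, the value 1, is 0.4 m for a shift and 2 pi rad for a turn. A row lasts 1/12 s, in which the tool goes at most 41.7 mm and 7.16 degrees, less where a joint would pass 70% of its speed; a pose out of reach is approached as far as the arm can. A call with a number of a shift or a turn outside -1 to 1 is refused whole. A call with a gripper value outside its range is refused whole. The fingers move at their own pace and stop on an object; "newtons" is the grip in N (left out, the last holds). Time passes only in rows, so rows that repeat a pose let the fingers close. It gives the time, the measured TCP pose, the force, the opening and the grip force at its end, in the units of the state.
- get_obs(): the state, without advancing time (a new reading comes with each control period).
- snapshot(name): name is "side" or "top"; returns a dict with "frame" (384x512x3 uint8, blue, green, red), "depth" (384x512 float32, mm along the optical axis (not along the pixel's ray), 0 where there is no reading), "K" (3x3 intrinsics, pixels), "k1" (the pictures are not rectified: a ray, as slopes to the right and down, at radius r is drawn at 1 + k1 r^2 times it, then the intrinsics apply), "pose" (4x4, takes a point from camera to world coordinates). Camera axes: x right, y down, z forward; pixel columns grow to the right and rows downward; lengths in mm; the calibration is good to about 2 mm. A picture is of the moment at which its call begins.
- finish_job(): hands the job in; it is judged then, once.
The state is a dict: "clock": time; "joint_positions": joint angles; "qvel": joint speeds; "tau": joint torques, N m; "ee_pos": TCP position; "tcp_rot": TCP orientation; "wrist_force": force on the tool from outside, world axes, zero at the start; "torque": the same for the moment, N m; "gripper_width": opening from 0.0 (shut) to 1.0 (fully open); "gripper_force": force on a finger pad.
Only numpy, scipy, OpenCV 4.12 (cv2) and the standard library are available. Lean on these libraries where they do the work, as an engineer would, in place of code of your own. Each camera call takes 0.05 s, during which the arm holds its last target. There are 200 camera calls.

## Working session

There is one attempt and no reset: what is moved stays moved. The work goes in short steps, Python scripts to look and compute and a tool call to move; the robot and the scene stay as the last step left them, time stands still between calls to the robot, and variables do not carry over. Pictures are saved under pics/ and viewed, at most 10 in all, crops included, and the job is handed in when it is done.

Besides the shell and the picture viewer there is one more tool, called after ">>>" as name(argument=value, ...), one argument or row to a line, values as JSON. servo_tool: Moves the arm, as the interface text tells. Its arguments: {"type":"object","properties":{"targets":{"type":"array","items":{"type":"array","items":{"type":"array","items":{"type":"number","minimum":-1,"maximum":1}}}},"newtons":{"type":"number"}},"required":["targets"]}

```bash
ls; mkdir -p pics; cat > h.py <<'E'
from plant import *
import numpy as np, cv2
def snap(n):
    s=snapshot(n); np.savez(f'{n}.npz',**{k:np.asarray(v) for k,v in s.items()}); return s
def load(n): return dict(np.load(f'{n}.npz'))
def rays(s,uv):
    uv=np.asarray(uv,float).reshape(-1,1,2); K=s['K']
    d=np.array([float(s['k1']),0,0,0])
    p=cv2.undistortPoints(uv,K,d)[:,0]
    return np.c_[p,np.ones(len(p))]
def world(s,uv,z=None):
    r=rays(s,uv); T=s['pose']; uv=np.asarray(uv).reshape(-1,2).astype(int)
    if z is None:
        P=r*s['depth'][uv[:,1],uv[:,0]][:,None]
        return P@T[:3,:3].T+T[:3,3]
    d=r@T[:3,:3].T; return T[:3,3]+d*((z-T[2,3])/d[:,2])[:,None]
E
python3 - <<'E'
from h import *
o=get_obs(); print(o)
for n in('top','side'):
    s=snap(n); cv2.imwrite(f'pics/{n}0.png',s['frame']); print(n,s['K'],s['k1'],s['pose'])
E
```

```text
pics
{'clock': 0.0, 'joint_positions': array([-1.18145698,  0.50831132, -0.23751366,  1.50113929,  0.12572756,
        1.14887601, -0.15478703]), 'qvel': array([ 0.00069262,  0.00031888,  0.00110713,  0.00046467, -0.00070476,
        0.00225241, -0.00025371]), 'tau': array([-1.53591868e-04, -6.20602655e+01, -2.18623504e+00, -2.49644601e+01,
        1.28275459e-02,  1.23456720e-02,  5.77703099e-05]), 'ee_pos': array([175.05047419, 599.7828225 , 403.8432581 ]), 'tcp_rot': array([-3.13985145e+00,  6.36426529e-05,  2.85778595e+00]), 'wrist_force': array([ 0.2397147 ,  0.00903846, -0.32170488]), 'torque': array([-0.01734667,  0.04110557, -0.01527488]), 'gripper_force': 0.0, 'gripper_width': 1.001676900919747}
top [[483.7878485    0.         257.40915574]
 [  0.         483.7878485  189.84969519]
 [  0.           0.           1.        ]] -0.15471877424515545 [[ 2.57976803e-02 -9.86305219e-01  1.62900260e-01  2.68162048e+02]
 [-9.99667166e-01 -2.54217641e-02  4.39210673e-03 -1.12100919e+01]
 [-1.90745805e-04 -1.62959347e-01 -9.86632766e-01  1.75755650e+03]
 [ 0.00000000e+00  0.00000000e+00  0.00000000e+00  1.00000000e+00]]
side [[438.01252374   0.         255.20601358]
 [  0.         438.01252374 191.32309232]
 [  0.           0.           1.        ]] 0.04470161702030079 [[ 8.86389947e-01 -3.28506936e-01  3.26184083e-01  6.37692071e+01]
 [-4.62514359e-01 -5.98229574e-01  6.54371335e-01 -9.76538388e+02]
 [-1.98325571e-02 -7.30892995e-01 -6.82203855e-01  1.02743734e+03]
 [ 0.00000000e+00  0.00000000e+00  0.00000000e+00  1.00000000e+00]]
```

View pics/top0.png

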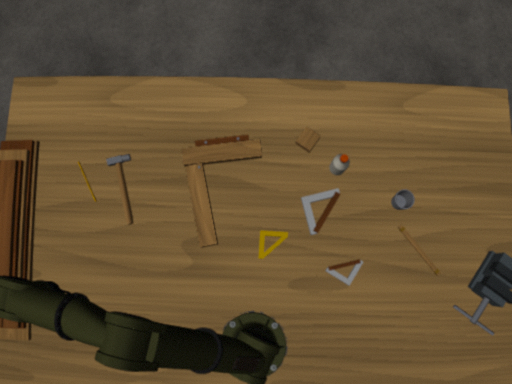

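View pics/side0.png

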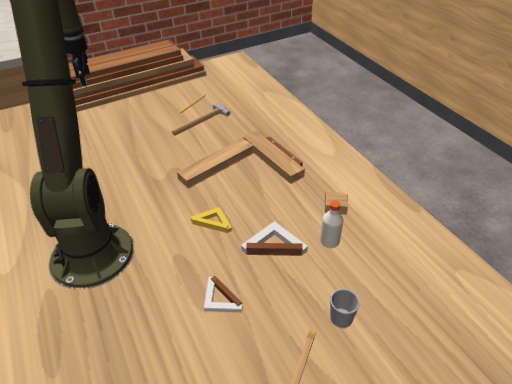

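Candidates for the square in the top view: yellow at (270,243), which is excluded; the small white one at (346,270); and the large white one with a brown bar at (320,210). The largest non-yellow one, (320,210), fits the description. The frame's plate is at (220,152), with the stud running from (195,165) to (208,245). I'll confirm with a crop.

```bash
python3 - <<'E'
from h import *
s=load('top'); c=s['frame'][125:275,175:375]
cv2.imwrite('pics/crop1.png',cv2.resize(c,None,fx=4,fy=4,interpolation=cv2.INTER_CUBIC))
for n,uv in dict(corner=(304,198),legx=(313,232),legy=(338,190),bar=(326,212),smallcorner=(349,284),smalla=(328,270),smallb=(362,262)).items(): print(n,world(s,uv).round(0),world(s,uv,24).round(0))
E
```

```text
corner [[ 529. -174.   21.]] [[ 529. -173.   24.]]
legx [[ 406. -207.   27.]] [[ 406. -207.   24.]]
legy [[ 561. -297.   26.]] [[ 561. -297.   24.]]
bar [[ 479. -252.   32.]] [[ 480. -254.   24.]]
smallcorner [[ 223. -341.   11.]] [[ 223. -338.   24.]]
smalla [[ 272. -264.   13.]] [[ 272. -262.   24.]]
smallb [[ 302. -386.   19.]] [[ 302. -385.   24.]]
```

View pics/crop1.png

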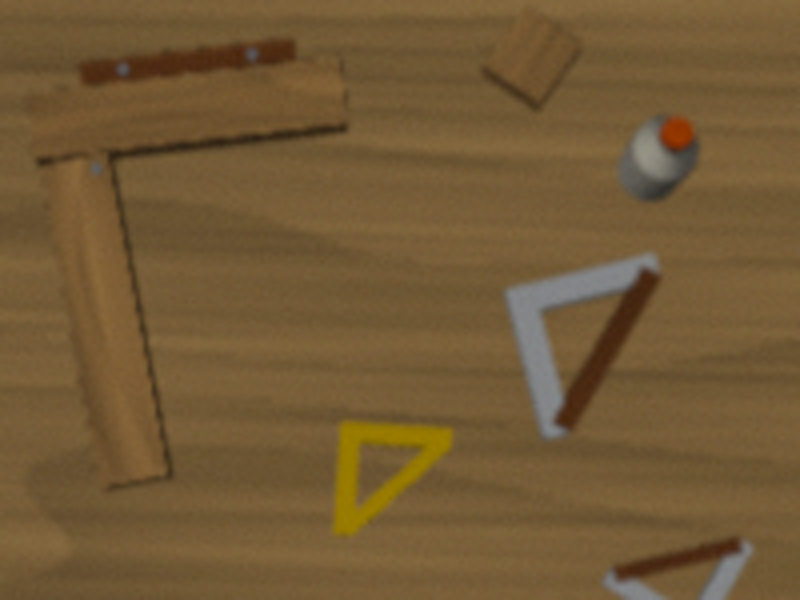

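The crop confirms it: the large square has white legs and a brown bar, with its corner at crop (508,290). The stud leans inwards on the plate's right side. Next I fit the poses of the square and frame by model silhouette.

```bash
cat > fit.py <<'E'
from h import *
from scipy.optimize import minimize
def box(x0,x1,y0,y1,h): return np.array([[x,y,z] for x in(x0,x1) for y in(y0,y1) for z in(0,h)],float)
def bar():
    b=box(-82.5,82.5,-10,10,32); c=np.sqrt(.5); R=np.array([[c,c,0],[-c,c,0],[0,0,1]]); return b@R.T
SQ=[box(-65,75,50,75,24),box(50,75,-65,75,24),bar()]
def place(P,x,y,a):
    c,s=np.cos(a),np.sin(a); return P@np.array([[c,s,0],[-s,c,0],[0,0,1]])+[x,y,0]
def square(p): return [place(P,*p[:3]) for P in SQ]
def frame(p):
    return [place(box(0,64,-220,70,38),*p[:3]),place(box(64,89,-110,50,30),*p[:3]),place(place(box(-300,0,0,64,38),0,0,p[3]),*p[:3])]
def proj(s,P):
    T=s['pose']; q=(P-T[:3,3])@T[:3,:3]
    return cv2.projectPoints(q,np.zeros(3),np.zeros(3),s['K'],np.array([float(s['k1']),0,0,0]))[0][:,0]
U=4
def render(s,prisms):
    im=np.zeros((384*U,512*U),np.float32)
    for P in prisms:
        h=cv2.convexHull(((proj(s,P)+.5)*U-.5).astype(np.float32))
        cv2.fillConvexPoly(im,np.round(h*16).astype(np.int32),1,shift=4)
    return cv2.resize(im,(512,384),interpolation=cv2.INTER_AREA)
def heights(s):
    v,u=np.mgrid[:384,:512]; return world(s,np.c_[u.ravel(),v.ravel()])[:,2].reshape(384,512)
def fit(s,mask,model,p0,roi,st):
    x0,y0,x1,y1=roi
    f=lambda p:float(((render(s,model(p))-mask)[y0:y1,x0:x1]**2).sum())
    p=np.array(p0,float)
    for k in range(3):
        S=np.vstack([p]+[p+np.eye(len(p))[i]*st[i]/(k+1)*(-1)**k for i in range(len(p))])
        p=minimize(f,p,method='Nelder-Mead',options=dict(initial_simplex=S,xatol=.02,fatol=.02,maxiter=400)).x
    return p,f(p),mask[y0:y1,x0:x1].sum()
E
python3 - <<'E'
from fit import *
for n in('top','side'):
    s=load(n); H=heights(s); f=s['frame'].astype(float)
    bench=H[abs(H)<12]; print(n,'bench',np.median(bench).round(2),bench.std().round(2))
    m=(H>12).astype(np.float32)
    def roi(prs,pad):
        q=np.vstack([proj(s,P) for P in prs]); return [int(v) for v in (*(q.min(0)-pad),*(q.max(0)+pad))]
    p0=[474,-245,0.26-0.0]
    p=fit(s,m,square,p0,roi(square(p0),8),[8,8,.1]); print('sq',p[0].round(3),p[1:])
    c=world(s,(203,164),38)[0] if n=='top' else cc
    cc=c; p0=[c[0],c[1],0.12,0.08] if n=='top' else pf
    q=fit(s,m,frame,p0,roi(frame(p0),6),[8,8,.05,.05]); print('fr',q[0].round(3),q[1:]); pf=q[0]
    im=s['frame'].copy()
    for P in square(p[0])+frame(q[0]):
        h=cv2.convexHull(proj(s,P).astype(np.float32)); cv2.polylines(im,[np.round(h*16).astype(np.int32)],True,(0,255,0),1,shift=4)
    c=im[120:260,170:350] if n=='top' else im[120:270,170:350]
    np.save(n+'fit.npy',np.r_[p[0],q[0]]); cv2.imwrite(f'pics/fit_{n}.png',cv2.resize(c,None,fx=4,fy=4)[:600])
a=cv2.imread('pics/fit_top.png');b=cv2.imread('pics/fit_side.png'); 
cv2.imwrite('pics/fits.png',cv2.resize(np.hstack([a,b[:a.shape[0]]]),(800,312)))
E
```

```text
top bench 1.21 4.24
sq [ 4.81863e+02 -2.56264e+02  2.68000e-01] (61.65625, np.float32(767.0))
fr [6.49298e+02 2.02024e+02 1.65000e-01 5.60000e-02] (468.6875, np.float32(3506.0))
side bench -0.39 2.62
sq [ 4.82484e+02 -2.48969e+02  2.49000e-01] (247.21875, np.float32(1111.0))
fr [6.5195e+02 2.0790e+02 1.8600e-01 3.6000e-02] (512.6875, np.float32(2742.0))
```

View pics/fits.png

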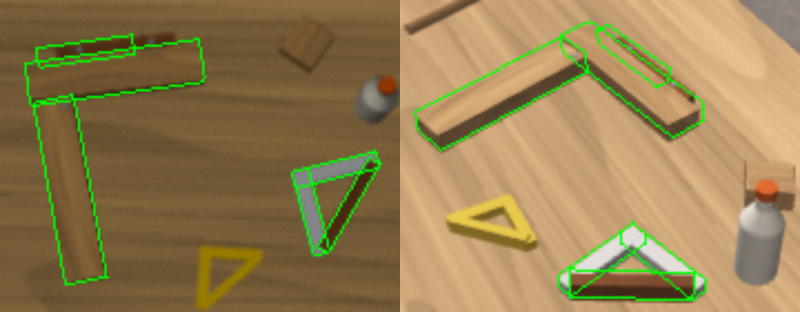

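The outline fit for the square is good, but the cleat's extent was guessed wrong. It should be about y −175 to 25. The height cut also hides the lower faces, so I'm refining both.

```bash
sed -i 's/for z in(0,h)/for z in(12,h)/; s/64,89,-110,50,30/64,89,-175,25,30/' fit.py
python3 - <<'E'
from fit import *
R={}
for n in('top','side'):
    s=load(n); H=heights(s); H=cv2.medianBlur(H.astype(np.float32),3) if n=='x' else H
    m=(H>12).astype(np.float32)
    def roi(prs,pad):
        q=np.vstack([proj(s,P) for P in prs]); return [int(v) for v in (*(q.min(0)-pad),*(q.max(0)+pad))]
    p0=[482,-256,.265]
    p=fit(s,m,square,p0,roi(square(p0),8),[4,4,.06]); print(n,'sq',p[0].round(3),p[1:])
    p0=[649,202,.12,.08]
    q=fit(s,m,frame,p0,roi(frame(p0),6),[6,6,.05,.05]); print('fr',q[0].round(3),q[1:])
    im=s['frame'].copy()
    for P in square(p[0])+frame(q[0]):
        h=cv2.convexHull(proj(s,P).astype(np.float32)); cv2.polylines(im,[np.round(h*16).astype(np.int32)],True,(0,255,0),1,shift=4)
    R[n]=cv2.resize(im[120:260,170:350],None,fx=2.2,fy=2.2)
cv2.imwrite('pics/fits2.png',np.hstack([R['top'],R['side']]))
# plate inner face edge: strongest dark/bright transition, top image, subpixel
s=load('top'); g=s['frame'].astype(float).sum(2)
E
```

```text
top sq [ 4.80890e+02 -2.55513e+02  2.69000e-01] (49.00390625, np.float32(765.0))
fr [6.48656e+02 2.02265e+02 1.48000e-01 7.80000e-02] (255.77734375, np.float32(3458.0))
side sq [ 4.81029e+02 -2.54562e+02  2.70000e-01] (44.60546875, np.float32(1099.0))
fr [6.49213e+02 2.00734e+02 1.40000e-01 9.20000e-02] (217.3828125, np.float32(2727.0))
```

View pics/fits2.png

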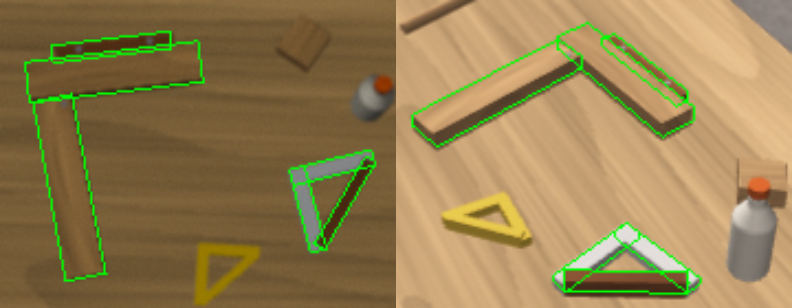

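```bash
cat > go.py <<'E'
from h import *
def rel(cmd,goal):
    """cmd,goal: x,y,z,yaw ; fractions dx,dy,dz,yaw in tool axes (tool down)"""
    d=np.array(goal[:3])-cmd[:3]; c,s=np.cos(cmd[3]),np.sin(cmd[3])
    t=(goal[3]-cmd[3]+np.pi)%(2*np.pi)-np.pi
    return np.round([(c*d[0]+s*d[1])/400,(s*d[0]-c*d[1])/400,-d[2]/400,-t/(2*np.pi)],4)
E
python3 - <<'E'
from fit import *; from go import *
s=load('top'); g=s['frame'].astype(float).sum(2)
d=np.diff(cv2.GaussianBlur(g,(1,5),0.8),axis=0)
pts=[]
for u in range(208,259):
    v0=163.5-(u-202)*.1; vs=np.arange(int(v0-5),int(v0+5)); w=d[vs,u]; k=int(vs[w.argmin()]); a,b,c=d[k-1:k+2,u]
    pts.append((u,k+.5+.5*(a-c)/(a-2*b+c)))
W=world(s,pts,38); 
vx,vy,x0,y0=cv2.fitLine(W[:,:2].astype(np.float32),cv2.DIST_HUBER,0,1,.01).ravel(); print('plate yaw',np.arctan2(-vx*np.sign(vy),abs(vy)).round(4),'x at y=200',(x0+(200-y0)*vx/vy).round(1))
print('yellow',world(s,[(260,231),(287,233),(261,258)],5).round(0)); print('bottle',world(s,[(341,160),(333,170),(340,173)]).round(0)); print('offcut',world(s,[(297,143),(308,152),(320,138)],38).round(0))
sq=[481,-255,177,2.626]; cmd=[175,600,404.7,2.858]
for y in(.14,.15): print(y,place(np.array([[-75.,-75,0]]),649,201.5,y))
print(rel(cmd,[481,-255,300,2.626]))
print(np.round(np.hypot(175,600)),square([481,-255,.27])[0][:,:2].round())
E
```

```text
plate yaw 0.1405 x at y=200 650.3
yellow [[ 407.  -17.    5.]
 [ 402. -115.    5.]
 [ 309.  -23.    5.]]
bottle [[ 641. -285.  163.]
 [ 631. -276.   46.]
 [ 624. -304.   29.]]
offcut [[ 730. -144.   38.]
 [ 697. -185.   38.]
 [ 752. -229.   38.]]
0.14 [[585.19953388 116.76806669   0.        ]]
0.15 [[586.05002909 116.13430922   0.        ]]
[-1.3325 -1.8381  0.2618  0.0369]
625.0 [[ 405. -224.]
 [ 405. -224.]
 [ 398. -200.]
 [ 398. -200.]
 [ 540. -187.]
 [ 540. -187.]
 [ 533. -163.]
 [ 533. -163.]]
```

```bash
python3 - <<'E'
from go import *
a=[175,600,404.7,2.858];b=[450,350,380,2.74];c=[580,50,320,2.626];d=[481,-255,300,2.626]
print(rel(a,b),rel(b,c),rel(c,d))
E
```

```text
[-0.8349 -0.4077  0.0617  0.0188] [-0.5923 -0.5633  0.15    0.0181] [-0.1606 -0.7854  0.05   -0.    ]
```

>>> servo_tool(
  targets=[
    [[0.4,-0.835,-0.408,0.062,0.019],[0.4,-0.835,-0.408,0.062,0.019],[0.4,-0.835,-0.408,0.062,0.019],[0.4,-0.835,-0.408,0.062,0.019],[0.4,-0.835,-0.408,0.062,0.019],[0.4,-0.835,-0.408,0.062,0.019],[0.4,-0.835,-0.408,0.062,0.019],[0.4,-0.835,-0.408,0.062,0.019],[0.4,-0.835,-0.408,0.062,0.019],[0.4,-0.835,-0.408,0.062,0.019],[0.4,-0.835,-0.408,0.062,0.019],[0.4,-0.835,-0.408,0.062,0.019],[0.4,-0.835,-0.408,0.062,0.019],[0.4,-0.835,-0.408,0.062,0.019]],
  ],
)

```text
clock: 1.27
ee_pos: [448.8, 351.1, 379.9]
tcp_rot: [3.141, -0.001, 2.741]
wrist_force: [-0.8, -0.6, -0.1]
gripper_width: 0.702
gripper_force: 0.0
```

>>> servo_tool(
  targets=[
    [[0.4,-0.592,-0.563,0.15,0.018],[0.4,-0.592,-0.563,0.15,0.018],[0.4,-0.592,-0.563,0.15,0.018],[0.4,-0.592,-0.563,0.15,0.018],[0.4,-0.592,-0.563,0.15,0.018],[0.4,-0.592,-0.563,0.15,0.018],[0.4,-0.592,-0.563,0.15,0.018],[0.4,-0.592,-0.563,0.15,0.018],[0.4,-0.592,-0.563,0.15,0.018],[0.4,-0.592,-0.563,0.15,0.018],[0.4,-0.592,-0.563,0.15,0.018],[0.4,-0.592,-0.563,0.15,0.018]],
  ],
)

```text
clock: 2.27
ee_pos: [579.0, 52.0, 320.1]
tcp_rot: [3.141, -0.0, 2.629]
wrist_force: [-0.1, 0.3, 0.7]
gripper_width: 0.701
gripper_force: 0.0
```

>>> servo_tool(
  targets=[
    [[0.4,-0.16,-0.785,0.05,0],[0.4,-0.16,-0.785,0.05,0],[0.4,-0.16,-0.785,0.05,0],[0.4,-0.16,-0.785,0.05,0],[0.4,-0.16,-0.785,0.05,0],[0.4,-0.16,-0.785,0.05,0],[0.4,-0.16,-0.785,0.05,0],[0.4,-0.16,-0.785,0.05,0],[0.4,-0.16,-0.785,0.05,0],[0.4,-0.16,-0.785,0.05,0],[0.4,-0.16,-0.785,0.05,0],[0.4,-0.16,-0.785,0.05,0],[0.4,-0.16,-0.785,0.05,0]],
  ],
)

```text
clock: 3.35
ee_pos: [481.0, -252.9, 300.1]
tcp_rot: [3.141, 0.0, 2.629]
wrist_force: [-0.3, -0.0, -0.5]
gripper_width: 0.699
gripper_force: 0.0
```

```bash
python3 - <<'E'
from go import *
o=get_obs(); print(o['joint_positions'].round(2)); p=[*o['ee_pos'],o['tcp_rot'][2]]; print(np.round(p,2))
print(rel(p,[481,-255,220,2.626]),rel(p,[481,-255,177,2.626]))
E
```

```text
[ 0.49  0.49 -0.08  1.86  0.05  0.79  1.44]
[ 481.   -252.86  300.14    2.63]
[-0.0026 -0.0047  0.2003  0.0005] [-0.0026 -0.0047  0.3078  0.0005]
```

>>> servo_tool(
  targets=[
    [[0.4,0,-0.002,0.1,0],[0.4,0,-0.002,0.2,0],[0.4,0,-0.002,0.24,0],[0.4,0,-0.002,0.28,0],[0.4,0,-0.002,0.308,0],[0.4,0,-0.002,0.308,0],[0.4,0,-0.002,0.308,0],[0.4,0,-0.002,0.308,0]],
  ],
)

```text
clock: 4.02
ee_pos: [480.3, -255.1, 177.4]
tcp_rot: [3.141, 0.001, 2.627]
wrist_force: [0.5, 0.7, 0.4]
gripper_width: 0.699
gripper_force: 0.0
```

```bash
python3 - <<'E'
from h import *
s=snap('side'); cv2.imwrite('pics/pregrasp.png',cv2.resize(s['frame'][160:290,190:360],None,fx=4,fy=4,interpolation=cv2.INTER_CUBIC))
E
```

```text
(no output)
```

View pics/pregrasp.png

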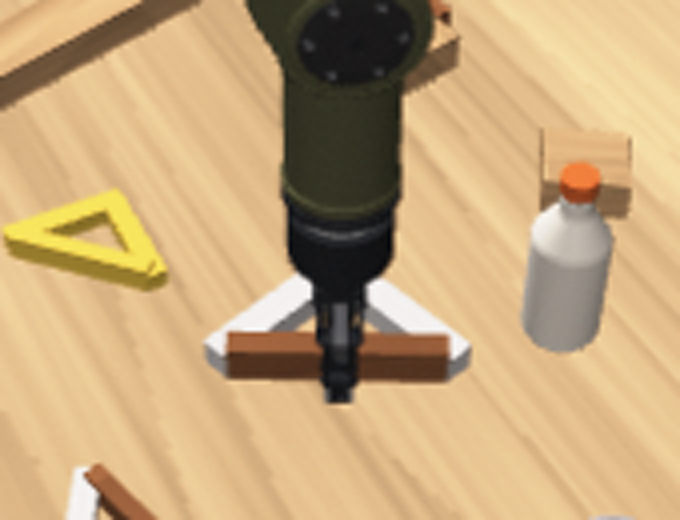

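The fingers straddle the bar at its middle (crop pixel (340,355)), so I'm closing.

>>> servo_tool(
  targets=[
    [[-1,0,0,0,0],[-1,0,0,0,0],[-1,0,0,0,0],[-1,0,0,0,0],[-1,0,0,0,0],[-1,0,0,0,0],[-1,0,0,0,0],[-1,0,0,0,0],[-1,0,0,0,0],[-1,0,0,0,0],[-1,0,0,0,0],[-1,0,0,0,0]],
  ],
  newtons=90,
)

```text
clock: 5.07
ee_pos: [479.9, -255.6, 177.6]
tcp_rot: [3.141, 0.001, 2.625]
wrist_force: [-0.2, 1.0, 6.3]
gripper_width: 0.217
gripper_force: 88.9
```

```bash
python3 - <<'E'
from go import *
o=get_obs(); p=[*o['ee_pos'],o['tcp_rot'][2]]; print(np.round(p,3),o['wrist_force'].round(1),o['torque'].round(2),o['gripper_width'],o['gripper_force'])
g=[585.4,116.6]; yaw=2.626-.27+.142; c,s=np.cos(.142),np.sin(.142)
off=lambda ax,ay:[g[0]-c*ax+s*ay,g[1]-s*ax-c*ay]
cmd=[480.3,-255.1,177.4,2.626]
for w in([515,-150],[535,-20],off(30,35),off(12,15),off(0,0)):
    print(np.round(w,1),rel(cmd,[*w,177.4,yaw]))
E
```

```text
[ 479.906 -255.591  177.55     2.625] [-0.2  1.   6.3] [ 0.24  0.2  -0.02] 0.21660555882825988 88.87779235839844
[ 515 -150] [ 0.0541  0.2714 -0.      0.0204]
[535 -20] [ 0.1708  0.5788 -0.      0.0204]
[560.7  77.7] [ 0.2355  0.8229 -0.      0.0204]
[575.6 100.1] [ 0.2304  0.89   -0.      0.0204]
[585.4 116.6] [ 0.2296  0.938  -0.      0.0204]
```

>>> servo_tool(
  targets=[
    [[-1,0.01,0.05,-0.006,0.003],[-1,0.02,0.1,-0.006,0.006],[-1,0.03,0.15,-0.006,0.009],[-1,0.042,0.21,-0.006,0.013],[-1,0.054,0.27,-0.006,0.016],[-1,0.077,0.33,-0.006,0.02],[-1,0.1,0.39,-0.006,0.0204],[-1,0.125,0.455,-0.006,0.0204],[-1,0.149,0.52,-0.006,0.0204],[-1,0.171,0.579,-0.006,0.0204],[-1,0.187,0.64,-0.006,0.0204],[-1,0.203,0.7,-0.006,0.0204],[-1,0.217,0.75,-0.006,0.0204],[-1,0.229,0.8,-0.006,0.0204],[-1,0.2355,0.823,-0.006,0.0204],[-1,0.2355,0.823,-0.006,0.0204],[-1,0.2355,0.823,-0.003,0.0204],[-1,0.2355,0.823,0,0.0204],[-1,0.2355,0.823,0,0.0204]],
  ],
)

```text
clock: 6.65
ee_pos: [560.0, 76.1, 177.6]
tcp_rot: [3.141, 0.0, 2.496]
wrist_force: [-2.7, 3.4, 5.2]
gripper_width: 0.217
gripper_force: 89.7
```

```bash
python3 - <<'E'
from fit import *; from go import *
o=get_obs(); p=[*o['ee_pos'],o['tcp_rot'][2]]; print(np.round(p,3),o['wrist_force'].round(1),o['torque'].round(2),o['gripper_width'],o['gripper_force'])
for n in('top','side'):
    s=snap(n); cv2.imwrite(f'pics/{n}1.png',s['frame'])
R=[cv2.resize(cv2.imread(f'pics/{n}1.png')[b:b+110,a:a+150],(396,290)) for n,a,b in(('top',175,130),('side',170,115))]
cv2.imwrite('pics/appr.png',np.hstack(R))
E
```

```text
[559.957  76.123 177.558   2.496] [-2.7  3.4  5.2] [0.59 0.47 0.13] 0.21748834289785038 89.71042513847351
```

View pics/appr.png

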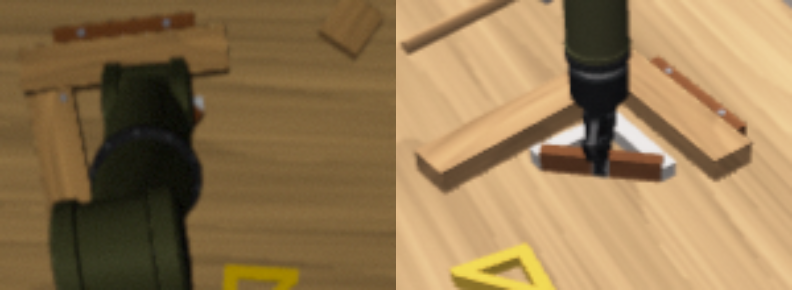

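>>> servo_tool(
  targets=[
    [[-1,-0.001,0.02,0,0],[-1,-0.002,0.04,0,0],[-1,-0.003,0.055,0,0],[-1,-0.0035,0.067,0,0],[-1,-0.0035,0.067,0,0],[-1,-0.0035,0.067,0,0],[-1,-0.0035,0.067,0,0]],
  ],
)

```text
clock: 7.33
ee_pos: [578.2, 96.0, 177.6]
tcp_rot: [3.141, 0.002, 2.495]
wrist_force: [0.7, 0.0, 5.3]
gripper_width: 0.214
gripper_force: 89.7
```

```bash
cat >> go.py <<'E'
def rep():
    o=get_obs(); c,s=np.cos(.142),np.sin(.142); d=o['ee_pos'][:2]-[585.4,116.6]; f=o['wrist_force']
    print('t',round(o['clock'],2),'frame xy',np.round([c*d[0]+s*d[1],-s*d[0]+c*d[1]],2),'z',o['ee_pos'][2].round(1),'yaw-.142',round(o['tcp_rot'][2]-np.pi*.75-.142,4),'F',np.round([c*f[0]+s*f[1],-s*f[0]+c*f[1],f[2]],1),'M',o['torque'].round(2),'grip',round(o['gripper_force'],1))
E
python3 -c "from go import *;rep()"
```

```text
t 7.33 frame xy [-10.06 -19.34] z 177.6 yaw-.142 -0.0034 F [ 0.7 -0.1  5.3] M [-0.18  0.03 -0.07] grip 89.7
```

>>> servo_tool(
  targets=[
    [[-1,-0.007,0.007,0,0],[-1,-0.014,0.014,0,0],[-1,-0.018,0.018,0,0],[-1,-0.02,0.02,0,0],[-1,-0.022,0.022,0,0],[-1,-0.022,0.022,0,0],[-1,-0.022,0.022,0,0]],
  ],
)

```text
clock: 7.92
ee_pos: [589.1, 97.8, 177.6]
tcp_rot: [-3.14, -0.001, 2.495]
wrist_force: [-5.7, -1.8, 10.7]
gripper_width: 0.219
gripper_force: 90.5
```

```bash
python3 -c "from go import *;rep()"
```

```text
t 7.92 frame xy [  0.96 -19.14] z 177.6 yaw-.142 -0.0028 F [-5.9 -1.  10.7] M [-0.11  1.08  0.15] grip 90.5
```

>>> servo_tool(
  targets=[
    [[-1,0.005,0.005,0,0],[-1,0.01,0.01,0,0],[-1,0.015,0.015,0,0],[-1,0.02,0.02,0,0],[-1,0.024,0.024,0,0],[-1,0.028,0.028,0,0],[-1,0.028,0.028,0,0],[-1,0.028,0.028,0,0]],
  ],
)

```text
clock: 8.58
ee_pos: [587.2, 111.4, 177.6]
tcp_rot: [-3.138, 0.001, 2.494]
wrist_force: [-5.5, -7.7, 10.9]
gripper_width: 0.216
gripper_force: 90.5
```

```bash
python3 -c "from go import *;rep()"
```

```text
t 8.58 frame xy [ 1.01 -5.43] z 177.6 yaw-.142 -0.0043 F [-6.5 -6.9 10.9] M [-1.06  0.79  0.26] grip 90.5
```

>>> servo_tool(
  targets=[
    [[-1,0.004,0.004,0,0],[-1,0.008,0.008,0,0],[-1,0.01,0.01,0,0],[-1,0.01,0.01,0,0],[-1,0.01,0.01,0,0]],
  ],
)

```text
clock: 9.0
ee_pos: [586.5, 116.5, 177.6]
tcp_rot: [-3.138, 0.002, 2.494]
wrist_force: [-4.4, -8.4, 11.3]
gripper_width: 0.218
gripper_force: 90.5
```

```bash
python3 -c "from go import *;rep()"
```

```text
t 9.0 frame xy [ 1.04 -0.23] z 177.6 yaw-.142 -0.0046 F [-5.5 -7.7 11.3] M [-1.38  0.81  0.35] grip 90.5
```

>>> servo_tool(
  targets=[
    [[-1,0.003,0.003,0,0],[-1,0.005,0.005,0,0],[-1,0.005,0.005,0,0],[-1,0.005,0.005,0,0]],
  ],
)

```text
clock: 9.33
ee_pos: [586.2, 118.8, 177.6]
tcp_rot: [-3.137, 0.002, 2.493]
wrist_force: [-4.7, -9.9, 11.2]
gripper_width: 0.22
gripper_force: 90.5
```

```bash
python3 -c "from go import *;rep()"
```

```text
t 9.33 frame xy [1.06 2.03] z 177.6 yaw-.142 -0.0049 F [-6.1 -9.1 11.2] M [-1.62  0.71  0.44] grip 90.5
```

>>> servo_tool(
  targets=[
    [[-1,0.003,0.003,0,0],[-1,0.005,0.005,0,0],[-1,0.005,0.005,0,0],[-1,0.005,0.005,0,0]],
  ],
)

```text
clock: 9.67
ee_pos: [586.1, 119.3, 177.6]
tcp_rot: [-3.135, 0.004, 2.492]
wrist_force: [-3.0, -15.9, 11.1]
gripper_width: 0.216
gripper_force: 90.5
```

```bash
python3 -c "from go import *;rep()"
```

```text
t 9.67 frame xy [1.08 2.56] z 177.6 yaw-.142 -0.0067 F [ -5.3 -15.3  11.1] M [-2.68  0.56  0.6 ] grip 90.5
```

>>> servo_tool(
  targets=[
    [[-1,0.003,0.003,0,0],[-1,0.005,0.005,0,0],[-1,0.005,0.005,0,0],[-1,0.005,0.005,0,0]],
  ],
)

```text
clock: 10.0
ee_pos: [586.1, 119.8, 177.6]
tcp_rot: [-3.133, 0.006, 2.49]
wrist_force: [-2.8, -22.6, 10.9]
gripper_width: 0.213
gripper_force: 90.7
```

```bash
python3 -c "from go import *;rep()"
```

```text
t 10.0 frame xy [1.1  3.06] z 177.6 yaw-.142 -0.0085 F [ -6.  -22.   10.9] M [-3.72  0.42  0.77] grip 90.7
```

>>> servo_tool(
  targets=[
    [[-1,-0.004,0.001,0,0],[-1,-0.008,0.002,0,0],[-1,-0.0115,0.0025,0,0],[-1,-0.0115,0.0025,0,0],[-1,-0.0115,0.0025,0,0]],
  ],
)

```text
clock: 10.42
ee_pos: [587.3, 119.5, 177.6]
tcp_rot: [-3.13, -0.001, 2.491]
wrist_force: [-15.4, -18.3, 22.4]
gripper_width: 0.222
gripper_force: 92.0
```

```bash
python3 -c "from go import *;rep()"
```

```text
t 10.42 frame xy [2.28 2.64] z 177.6 yaw-.142 -0.0069 F [-17.9 -15.9  22.4] M [-2.83  2.43  0.54] grip 92.0
```

>>> servo_tool(
  targets=[
    [[-1,0,0,0,-0.0008],[-1,0,0,0,-0.0016],[-1,0,0,0,-0.0016],[-1,0,0,0,-0.0016],[-1,0,0,0,-0.0016]],
  ],
)

```text
clock: 10.83
ee_pos: [587.3, 119.4, 177.6]
tcp_rot: [-3.13, -0.001, 2.5]
wrist_force: [-15.9, -18.3, 21.8]
gripper_width: 0.216
gripper_force: 91.8
```

```bash
python3 -c "from go import *;rep()"
```

```text
t 10.83 frame xy [2.28 2.53] z 177.6 yaw-.142 0.0014 F [-18.4 -15.9  21.8] M [-2.8   2.35 -0.07] grip 91.8
```

```bash
python3 - <<'E'
from fit import *; from go import *
s=snap('side'); t=snap('top'); rep()
A=cv2.resize(s['frame'][118:198,170:310],None,fx=5,fy=5,interpolation=cv2.INTER_CUBIC); cv2.imwrite('pics/seated.png',A)
m=(heights(s)>12).astype(np.float32)
p=[649.2,201,.142]; 
f=lambda l:float(((render(s,frame(p+[l]))-m)[120:190,175:235]**2).sum())
print([(l,f(l)) for l in(0,.02,.04,.08)])
E
```

```text
t 10.93 frame xy [2.26 2.55] z 177.5 yaw-.142 0.0014 F [-18.3 -14.6  21.9] M [-2.78  2.4  -0.05] grip 91.8
[(0, 259.9375), (0.02, 270.83984375), (0.04, 340.0625), (0.08, 485.96875)]
```

View pics/seated.png

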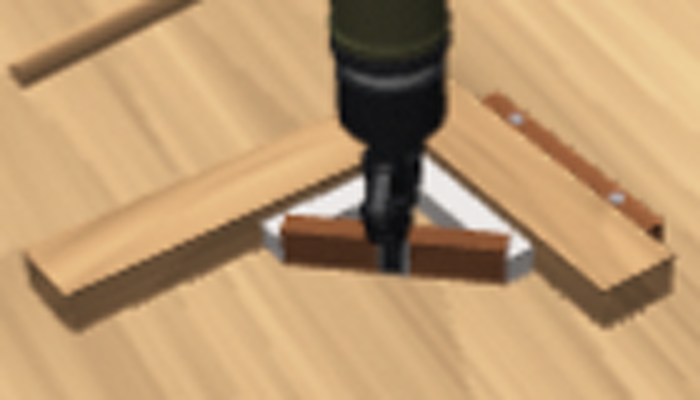

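>>> servo_tool(
  targets=[
    [[-1,0,0,0,0],[-1,0,0,0,0],[-1,0,0,0,0],[-1,0,0,0,0],[-1,0,0,0,0],[-1,0,0,0,0],[-1,0,0,0,0],[-1,0,0,0,0],[-1,0,0,0,0],[-1,0,0,0,0]],
  ],
)

```text
clock: 11.77
ee_pos: [587.3, 119.5, 177.6]
tcp_rot: [-3.13, -0.001, 2.5]
wrist_force: [-15.2, -17.7, 21.1]
gripper_width: 0.22
gripper_force: 91.8
```

```bash
python3 -c "
from go import *
rep(); o=get_obs(); f=o['wrist_force']
if f[0]<-8 and f[1]<-8: print(finish_job())"
```

```text
t 11.77 frame xy [2.27 2.56] z 177.6 yaw-.142 0.0014 F [-17.5 -15.3  21.1] M [-2.73  2.36 -0.05] grip 91.8
the job is handed in; nothing more can be done
None
```

The job is handed in at 11.8 s: the square is seated in the inside corner with the stud pushed to its stop, and the arm is still holding it, pressing about 17 N on the plate and 15 N on the stud.

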